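# Fit the burette unit into the titrator's drive socket and hold it home

### The arm

A 6-joint arm with a two-finger parallel gripper is mounted at the origin on the work surface. World frame = base frame: x ahead of the robot, y to its left, z up, the work surface at z = 0. Lengths are in mm, angles in rad, forces in N, time in s.
With the tool pointing down it reaches from about 350 to 975 mm from the base axis. Payload 7.1 kg.
Tool frame: the origin (TCP) lies at the very end of the fingers, on their centre line; the grasp point (between the pads) lies 19 mm behind it; x points along the fingers, y is the direction in which the jaws open and shut, and the axes are right-handed (so a half turn about x gives the same grasp; the last joint's range is limited). The gripper opens to 88 mm and grips with 3 to 60 N. Pads are 20 mm wide; open, the fingers measure 115 mm over their backs; the gripper's body (75 mm by 178 mm) begins 61 mm behind the grasp point.
Start: joints at [-1.29, 0.423, 1.63, -0, 1.089, -0.019], TCP at [184.599, -597.1, 222.675] pointing down, gripper open.
Joint ranges: [-3, 3], [-0.9, 2.11], [0.09, 2.58], [-1.31, 4.45], [0.11, 2.69], [-2.54, 2.54]. Speed limits (rad/s): [2.39, 2.39, 3.01, 3.14, 3.14, 3.14].

### API

Orientations are given as a rotation vector (axis times angle).
In Python, from workcell import ctrl gives the robot as it stands. The module is installed in compiled form; this text tells all that it offers.
- The arm moves only by the tool carry_out, never from a script. Its argument "commands" is a list of rows, each a list of 6 numbers: the shift along the tool's x, y, z in m, then the turn, a rotation vector about the tool's x, y, z in degrees. In form: [[tx, ty, tz, rx, ry, rz], ...]. A call has 1 to 8 rows; each row shifts and turns the pose as measured when the row begins, along the tool's axes as they then stand; what a row does not reach is not made up. A row lasts 1/8 s, in which the tool goes at most 62.5 mm and 10.7 degrees, less where a joint would pass 70% of its speed; a pose out of reach is approached as far as the arm can. A call with a gripper value outside its range is refused whole. "grip" is the closure, from 0 (fully open) to 1 (shut), set as the call begins (left out, the last holds). The fingers move at their own pace and stop on an object; the grip force is fixed at half the most. Time passes only in rows, so rows that do not move let the fingers close. It gives the time, the measured TCP pose, the force and the opening at its end, in the units of the state.
- ctrl.get_obs(): the state, without advancing time (a new reading comes with each control period).
- ctrl.get_image(name): name is "scene" or "top"; returns a dict with "pixels" (420x560x3 uint8, blue, green, red), "intrinsics" (3x3 intrinsics, pixels), "rvec" (rotation vector, rad) and "tvec" (3), from world to camera coordinates, as OpenCV has them. Camera axes: x right, y down, z forward; pixel columns grow to the right and rows downward; lengths in mm; the calibration is good to about 2 mm. A picture is of the moment at which its call begins. There is no depth.
- ctrl.close_job(): hands the job in, once; it reports no verdict.
The state is a dict: "t": time; "qpos": joint angles; "qvel": joint speeds; "joint_torque": joint torques, N m; "ee_pos": TCP position; "orientation": TCP orientation; "ft_force": force on the tool from outside, world axes, zero at the start; "moment": the same for the moment, N m; "width": finger opening in mm.
Only numpy, scipy, OpenCV 4.12 (cv2) and the standard library are available. Lean on these libraries where they do the work, as an engineer would, in place of code of your own. Each camera call takes 0.05 s, during which the arm holds its last target. There are 200 camera calls.

### The job

Take the thick burette unit out of the rack and fit it into the drive socket on the titrator: push its spindle into the hub, turn it until the key slips into the keyway, and keep pushing against the coupling spring until the flange sits flat on the hub. Finish while still holding it in the gripper, pressed fully home, so that I can close the clamp; do not let go. Leave the slim burette in the rack and the beaker and sample bottle where they stand.

Things in the scene. Friction and masses are not known exactly. Their poses are not given: they have to be found in the camera images.
- burette: The thick burette unit (loose, 0.2 to 0.35 kg), upright in one of the two rack holes. Origin: centre of its flange's underside, z up its axis, x towards its side port. Above the origin: grey flange 52 mm across, 8 thick; amber cylinder 40 mm across from 8 to 68 mm; white valve head 38 mm across to 84 mm; cap to 86 mm. Below: steel spindle 24 mm across, 30 mm long, last 4 mm tapering to 18.
- burette_grip (a point): Point on the thick burette's axis 52 mm above its origin, in the amber cylinder: the place to grip from above, fingers closing along the unit's y axis, so clear of the side port. Same axes as the burette.
- burette_port (a point): Outer end of the thick burette's side port: a white stub 11 mm thick with a 15 mm grey end, sticking out of the valve head along the unit's +x axis, 31 mm from the axis, 76 mm above the flange's underside. It points the same way as the key below.
- burette_key (a point): Lowest outer edge of the steel key on the thick burette's spindle, 17 mm from the axis along the unit's +x, 18 mm below the flange's underside. The key is 8 mm wide and runs from 1.5 to 18 mm below the flange, the last 2 mm tapering to 6 mm wide; the spindle below it is plain for 12 mm.
- slim_burette: The slim burette unit (loose), in the other hole of the rack: same flange, spindle and height, but its cylinder is only 24 mm across. To be left in the rack. Origin: centre of its flange's underside.
- rack: Fixed grey plastic block 80 x 200 x 45 mm (x, y, z) with two plain round holes, 38 mm across and 36 mm deep, 55 mm either side of its centre along its y axis. The burettes hang in them by the flange, free to turn. Origin: centre of its underside.
- titrator: The titrator, fixed: white, 300 x 150 mm, sloping black panel at its -x end (nearer the robot), flat deck 100 mm high over the rest with the drive socket in it. Two open steel clamp catches stand on the deck 44 to 69 mm left and right of the socket, 9 mm tall; a tube bridge 20 mm tall at the rear edge, 75 mm or more behind the socket. Origin: centre of its underside.
- socket (a point): Centre of the drive hub's top face, 104 mm above the bench; axes as the titrator's. The hub is a fixed steel ring 51 mm across, bore 26 mm wide, with one keyway notch 10.5 mm wide reaching 18.5 mm from the axis. The keyway points within 0.5 rad either side of this x axis, differently each time; these axes do NOT show it: look from above, or feel by pressing lightly and turning.
- key_rest (a point): Point on the socket's axis 18 mm above the hub's face. The burette's origin is here when the spindle's plain end is in the bore and the key rests on the hub's face outside the keyway; with the key over the keyway it goes on down, and when fully home the burette's origin is at the socket point, flange flat on the hub.
- coupling (a joint): Sprung disc in the bore, 22 mm below the hub's face when free. Value: metres it is pushed down, 0 free. The spindle's end meets it with the flange 8 mm above the face; flange flat on the face gives 0.008. It pushes back with 5.4 N at 0 and 10.2 N at 0.008, more than the burette's weight, so a burette let go rises about 8 mm.
- beaker: Glass beaker 66 mm across and 85 mm tall, loose on the bench; to be left alone. Origin: centre of its underside.
- sample_bottle: Small amber bottle 48 mm across, 85 mm tall with white cap, loose on the bench; to be left alone. Origin: centre of its underside.
Mind the look-alikes: they are no part of the job. Leave any turquoise look-alike of the rack alone.

How it is judged (in metres and radians):
On the way, in this order (a step that is already met when the one before it is completed fails the run):
1. the thick burette is lifted clear of the rack (z of burette in the frame of rack above 0.08 m), for 0.2 s.
2. its spindle stands in the hub with the key slipped into the keyway (flange less than 14 mm above the hub's face) (z of burette in the frame of socket below 0.014 m and horizontal distance between burette and socket below 0.003 m), for 0.1 s.
At the end, for the whole second after the job is handed in: Thick burette upright in the hub (axis within 3 mm and 3 degrees), flange flat on its face (within 2 mm), coupling spring pushed down more than 6 mm, gripper still holding it there; slim burette within 20 mm, beaker and bottle within 30 mm of where they stood (z of burette in the frame of socket below 0.002 m and horizontal distance between burette and socket below 0.003 m and angle between burette's own z axis and vertical below 0.05 rad and value of joint coupling above 0.006 m and contact force between the fingers and burette above 5 N and distance of slim_burette from where it was at the start of the episode below 0.02 m and distance of each of beaker, sample_bottle from where it was at the start of the episode below 0.03 m); the arm keeps its last pose, push and grip.
It fails at once if the slim burette is moved more than 20 mm or tipped (distance of slim_burette from where it was at the start of the episode above 0.02 m or angle between slim_burette's own z axis and vertical above 0.25 rad).
It fails at once if the beaker or the sample bottle is moved more than 30 mm (distance of any of beaker, sample_bottle from where it was at the start of the episode above 0.03 m).
It also fails if it takes over 45 s, if anything falls off the work surface, if the arm or the gripper's body presses on something with over 40 N, if the wrist force passes 120 N, or if a joint passes its speed limit or range.

## Working session

There is one attempt and no reset: what is moved stays moved. The work goes in short steps, Python scripts to look and compute and a tool call to move; the robot and the scene stay as the last step left them, time stands still between calls to the robot, and variables do not carry over. Pictures are saved under pics/ and viewed, about 8 in all and at most 12, crops included, and the job is handed in when it is done.

Besides the shell and the picture viewer there is one more tool, called after "Request:" by a JSON object that holds its "api" and its "payload", one argument or row to a line. carry_out: Moves the arm, as the interface text tells. Its arguments: {"type":"object","properties":{"commands":{"type":"array"},"grip":{"type":"number"}},"required":["commands"]}

```bash
mkdir -p pics; cat > h.py <<'E'
import numpy as np, cv2
from workcell import ctrl
def im(n):
    d=ctrl.get_image(n); R=cv2.Rodrigues(np.array(d["rvec"],float))[0]
    return np.array(d["pixels"]),np.array(d["intrinsics"],float),R,np.array(d["tvec"],float).ravel()
def ray(c,u,v,z):
    _,K,R,t=c; d=R.T@np.linalg.solve(K,[u,v,1]); o=-R.T@t
    return o+d*(z-o[2])/d[2]
def proj(c,p):
    _,K,R,t=c; q=K@(R@np.array(p,float)+t); return q[:2]/q[2]
def pose():
    o=ctrl.get_obs(); return o,cv2.Rodrigues(np.array(o["orientation"],float))[0]
E
python3 - <<'E'
from h import *
for n in("scene","top"):
    c=im(n); cv2.imwrite(f"pics/{n}0.png",c[0]); print(n,-c[2].T@c[3],c[1][0,0])
o,R=pose();print({k:np.round(v,3) for k,v in o.items()},R.round(2))
E
```

```text
scene [ 939.99311282 -424.57493895  866.41867604] 450.4946814093623
top [384.79681887  68.40346931 800.18307693] 383.03869942226237
{'t': np.float64(0.1), 'qpos': array([-1.29 ,  0.424,  1.631,  0.   ,  1.089, -0.019]), 'qvel': array([-0.   , -0.   , -0.001,  0.001, -0.   , -0.002]), 'joint_torque': array([-0.0000e+00, -5.4562e+01, -2.7432e+01,  6.5000e-02,  1.9000e-02,
       -0.0000e+00]), 'ee_pos': array([ 184.461, -596.641,  221.977]), 'orientation': array([ 2.061,  0.313, -2.061]), 'ft_force': array([ 0.019, -0.013, -0.973]), 'moment': array([-0.005,  0.013, -0.041]), 'width': np.float64(87.742)} [[-0.    0.3  -0.96]
 [ 0.   -0.96 -0.3 ]
 [-1.   -0.   -0.  ]]
```

View pics/top0.png

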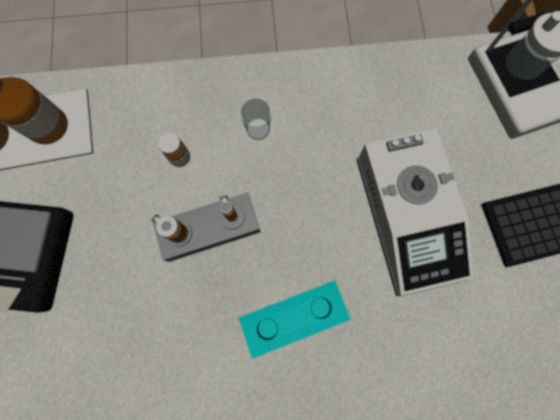

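View pics/scene0.png

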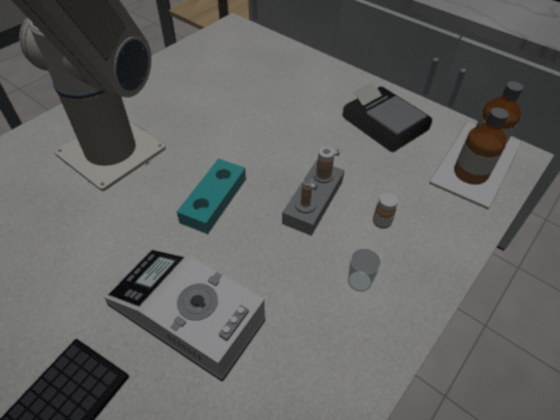

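Top view: the thick burette is at (172,230) and the slim one at (230,212), both in the grey rack. The look-alikes are the turquoise rack (295,318), the sample bottle (173,148) and the large amber bottles (35,110). The socket is at (418,184) and the beaker at (257,118). The scene view agrees, with the thick unit at (325,163) and the slim one at (307,195). Next is a close crop to check the choice.

```bash
python3 - <<'E'
from h import *
t=im("top");s=im("scene")
f=lambda a,x,y,w,h,W,H:cv2.resize(a[0][y:y+h,x:x+w],(W,H),interpolation=cv2.INTER_CUBIC)
A=np.hstack([f(t,145,188,57,43*2-1,400,596)[:300*2],f(t,388,154,60,60,400,400)[:400].copy() if 0 else cv2.resize(np.vstack([f(t,388,156,60,45*1+12,400,380)]),(400,596))])
top=np.hstack([f(t,145,190,120,90,400,300),f(t,388,154,60,60,300,300)])
bot=np.hstack([f(s,275,140,80,60,400,300),f(s,165,270,60,60,300,300)])
cv2.imwrite("pics/crop.png",np.vstack([top,bot]))
E
```

```text
(no output)
```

View pics/crop.png

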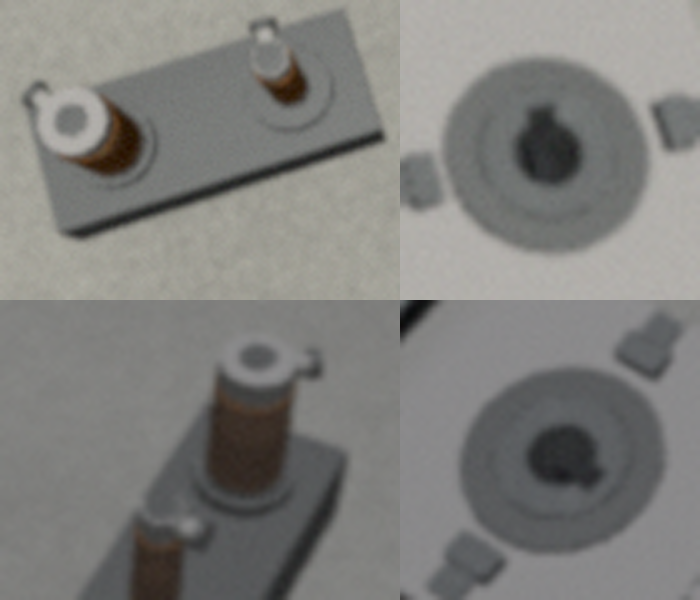

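The crop confirms it: the left unit (crop 75,118) has the wide amber cylinder, and its port points to the upper left. The hub's keyway notch shows at crop (541,110). Now measuring.

```bash
python3 - <<'E'
from h import *
for n,hc,pe,sc in(("top",(167.5,225.4),(156.1,219.1),(417.6,184.4)),("scene",(326.6,152.4),(337.8,152.4),(198,301))):
    c=im(n); g=cv2.cvtColor(c[0],cv2.COLOR_BGR2GRAY)
    print(n,"head",ray(c,*hc,130).round(1),"port",ray(c,*pe,121).round(1))
    # refine head: white blob
    x,y=map(int,hc); w=16
    roi=g[y-w:y+w,x-w:x+w]; print(" head grey max",roi.max())
    x,y=sc; x=int(x);y=int(y);w=14
    roi=cv2.resize(g[y-w:y+w,x-w:x+w],None,fx=8,fy=8,interpolation=cv2.INTER_CUBIC)
    th,m=cv2.threshold(roi,0,255,cv2.THRESH_BINARY_INV+cv2.THRESH_OTSU)
    k=max(cv2.findContours(m,0,cv2.CHAIN_APPROX_NONE)[0],key=cv2.contourArea)[:,0]
    P=np.array([ray(c,(a+.5)/8-.5+x-w,(b+.5)/8-.5+y-w,104)[:2] for a,b in k])
    M=P.mean(0)
    for _ in range(20):
        d=np.linalg.norm(P-M,axis=1); Q=P[d<np.median(d)+1.2]
        A=np.c_[2*Q,np.ones(len(Q))]; s=np.linalg.lstsq(A,(Q**2).sum(1),rcond=None)[0]; M=s[:2]
    r=np.sqrt(s[2]+M@M); d=np.linalg.norm(P-M,axis=1); far=P[d>r+2.5]; v=far.mean(0)-M
    print(" th",th,"socket",M.round(1),"r",r.round(1),"far",d.max().round(1),"key ang",np.arctan2(v[1],v[0]).round(3),len(far))
E
```

```text
top head [529.  265.5 130. ] port [544.5 288.5 121. ]
 head grey max 178
 th 81.0 socket [ 569.4 -199.6] r 12.7 far 18.3 key ang 0.001 60
scene head [531.2 265.8 130. ] port [546.9 291.9 121. ]
 head grey max 138
 th 69.0 socket [ 568.6 -198.9] r 12.7 far 18.5 key ang 0.022 53
```

```bash
cat > go.py <<'E'
import sys; from h import *
# go.py x y z yangle : remaining shift in tool axes (m), turn about tool x,y,z (deg)
x,y,z,a=map(float,sys.argv[1:5]); o,R=pose()
Y=np.array([np.cos(a),np.sin(a),0]);X=np.array([0,0,-1.]);G=np.c_[X,Y,np.cross(X,Y)]
d=np.array([x,y,z])-o["ee_pos"]
print("t",round(float(o["t"]),2),"pos",np.round(o["ee_pos"],1),"yang",np.arctan2(R[1,1],R[0,1]).round(3),"F",np.round(o["ft_force"],1),"w",round(float(o["width"]),1))
print("shift m",(R.T@d/1000).round(4),"turn deg",np.degrees(cv2.Rodrigues(R.T@G)[0].ravel()).round(2))
E
python3 go.py 530 265.6 222 -0.57
```

```text
t 0.3 pos [ 184.5 -596.9  222.4] yang -1.271 F [-0.3  0.2 -0.3] w 88.0
shift m [ 0.0008 -0.722  -0.5848] turn deg [-4.016e+01 -1.000e-02  3.000e-02]
```

Request:
{"api": "carry_out", "payload": {
  "commands": [
    [0,-0.045,-0.0365,0,0,0],
    [0,-0.045,-0.0365,0,0,0],
    [0,-0.045,-0.0365,0,0,0],
    [0,-0.045,-0.0365,0,0,0],
    [0,-0.045,-0.0365,0,0,0],
    [0,-0.045,-0.0365,0,0,0],
    [0,-0.045,-0.0365,0,0,0],
    [0,-0.045,-0.0365,0,0,0]
  ],
  "grip": 0
}}

```text
t: 1.3
ee_pos: [361.8, -158.9, 222.5]
orientation: [2.067, 0.299, -2.059]
ft_force: [1.0, -1.5, -0.8]
width: 87.8
```

Request:
{"api": "carry_out", "payload": {
  "commands": [
    [0,-0.045,-0.0365,0,0,0],
    [0,-0.045,-0.0365,0,0,0],
    [0,-0.045,-0.0365,0,0,0],
    [0,-0.045,-0.0365,0,0,0],
    [0,0,0,-10,0,0],
    [0,0,0,-10,0,0],
    [0,0,0,-10,0,0],
    [0,0,0,-10,0,0]
  ]
}}

```text
t: 2.3
ee_pos: [453.8, 68.5, 224.0]
orientation: [1.607, 0.887, -1.594]
ft_force: [0.3, -0.3, -0.8]
width: 87.6
```

```bash
python3 go.py 530 265.6 222 -0.57
```

```text
t 2.3 pos [453.8  68.5 224. ] yang -0.552 F [ 0.3 -0.3 -0.8] w 87.6
shift m [ 0.002  -0.0385 -0.2078] turn deg [ 1.06 -0.14 -0.61]
```

Request:
{"api": "carry_out", "payload": {
  "commands": [
    [0,-0.0095,-0.052,1,0,-0.5],
    [0,-0.0095,-0.052,0,0,0],
    [0,-0.0095,-0.052,0,0,0],
    [0,-0.0095,-0.052,0,0,0],
    [0,0,0,0,0,0]
  ]
}}

```text
t: 2.92
ee_pos: [535.5, 270.2, 224.7]
orientation: [1.619, 0.883, -1.61]
ft_force: [-0.3, -0.7, -0.1]
width: 88.0
```

```bash
python3 go.py 530 265.6 150 -0.57; python3 - <<'E'
from h import *
c=im("top");s=im("scene")
f=lambda a,x,y,w,h,W,H:cv2.resize(a[0][y:y+h,x:x+w],(W,H),interpolation=cv2.INTER_CUBIC)
cv2.imwrite("pics/a1.png",np.hstack([f(c,120,180,100,100,400,400),f(s,265,90,100,100,400,400)]))
E
```

```text
t 2.92 pos [535.5 270.2 224.7] yang -0.569 F [-0.3 -0.7 -0.1] w 88.0
shift m [ 0.0747 -0.0024  0.0071] turn deg [ 0.07 -0.21 -0.18]
```

View pics/a1.png

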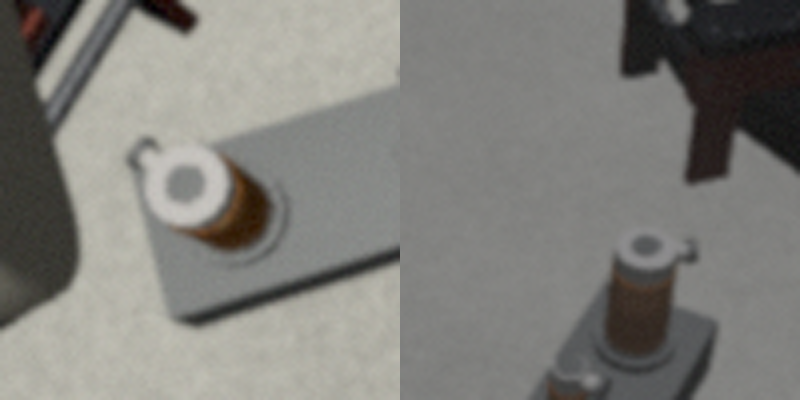

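The unit stands clear between the planned finger positions: its cap is at top pixel (166.5,226) and its port points to the upper left, as measured. I'll descend.

Request:
{"api": "carry_out", "payload": {
  "commands": [
    [0.02,-0.0024,0.0071,0,-0.2,-0.2],
    [0.03,0,0,0,0,0],
    [0.025,0,0,0,0,0],
    [0,0,0,0,0,0]
  ]
}}

```text
t: 3.52
ee_pos: [525.8, 256.2, 148.6]
orientation: [1.615, 0.879, -1.623]
ft_force: [0.2, -0.1, 0.4]
width: 88.0
```

```bash
python3 go.py 530 265.6 78 -0.57
```

```text
t 3.52 pos [525.8 256.2 148.6] yang -0.575 F [ 0.2 -0.1  0.4] w 88.0
shift m [ 0.0706 -0.0015 -0.0104] turn deg [-0.3   0.24  0.08]
```

Request:
{"api": "carry_out", "payload": {
  "commands": [
    [0,-0.0015,-0.0104,-0.3,0.2,0],
    [0,0,0,0,0,0],
    [0.015,0,0,0,0,0],
    [0.015,0,0,0,0,0],
    [0,0,0,0,0,0]
  ]
}}

```text
t: 4.15
ee_pos: [531.8, 265.9, 119.8]
orientation: [1.619, 0.884, -1.613]
ft_force: [-0.4, 0.2, -0.1]
width: 87.8
```

```bash
python3 go.py 530 265.6 78 -0.57
```

```text
t 4.15 pos [531.8 265.9 119.8] yang -0.571 F [-0.4  0.2 -0.1] w 87.8
shift m [ 0.0418 -0.0014  0.0014] turn deg [-0.05 -0.18 -0.04]
```

Request:
{"api": "carry_out", "payload": {
  "commands": [
    [0.014,-0.001,0.001,0,0,0],
    [0.014,0,0,0,0,0],
    [0.014,0,0,0,0,0],
    [0,0,0,0,0,0],
    [0,0,0,0,0,0]
  ]
}}

```text
t: 4.78
ee_pos: [530.0, 265.5, 73.9]
orientation: [1.617, 0.884, -1.615]
ft_force: [0.3, 0.1, -0.0]
width: 87.4
```

```bash
python3 go.py 530 265.6 78 -0.57
```

```text
t 4.78 pos [530.  265.5  73.9] yang -0.571 F [ 0.3  0.1 -0. ] w 87.4
shift m [-0.0041 -0.     -0.0001] turn deg [-0.05 -0.1   0.01]
```

Request:
{"api": "carry_out", "payload": {
  "commands": [
    [-0.004,0,0,0,0,0],
    [0,0,0,0,0,0]
  ]
}}

```text
t: 5.03
ee_pos: [530.6, 265.8, 79.0]
orientation: [1.619, 0.884, -1.613]
ft_force: [0.2, -0.3, -0.1]
width: 87.8
```

Request:
{"api": "carry_out", "payload": {
  "commands": [
    [0,0,0,0,0,0],
    [0,0,0,0,0,0],
    [0,0,0,0,0,0],
    [0,0,0,0,0,0],
    [0,0,0,0,0,0],
    [0,0,0,0,0,0]
  ],
  "grip": 1
}}

```text
t: 5.78
ee_pos: [530.6, 266.1, 79.7]
orientation: [1.62, 0.884, -1.613]
ft_force: [0.7, 0.0, 0.9]
width: 39.7
```

```bash
python3 go.py 530 265.6 78 -0.57
```

```text
t 5.78 pos [530.6 266.1  79.7] yang -0.571 F [0.7 0.  0.9] w 39.7
shift m [ 0.0017 -0.0002  0.0007] turn deg [-0.06 -0.21 -0.04]
```

Request:
{"api": "carry_out", "payload": {
  "commands": [
    [-0.01,0,0,0,0,0],
    [-0.02,0,0,0,0,0],
    [-0.03,0,0,0,0,0],
    [-0.03,0,0,0,0,0],
    [-0.03,0,0,0,0,0],
    [-0.015,0,0,0,0,0],
    [0,0,0,0,0,0],
    [0,0,0,0,0,0]
  ]
}}

```text
t: 6.78
ee_pos: [527.9, 264.0, 217.5]
orientation: [1.614, 0.883, -1.619]
ft_force: [0.7, 0.3, -2.7]
width: 39.4
```

```bash
python3 go.py 569 -199.3 220 -1.56
```

```text
t 6.78 pos [527.9 264.  217.5] yang -0.571 F [ 0.7  0.3 -2.7] w 39.4
shift m [-0.0023  0.2849  0.3676] turn deg [5.667e+01 1.700e-01 4.000e-02]
```

Request:
{"api": "carry_out", "payload": {
  "commands": [
    [0,0.02,0.026,0,0,0],
    [0,0.035,0.045,0,0,0],
    [0,0.035,0.045,0,0,0],
    [0,0.035,0.045,0,0,0],
    [0,0.035,0.045,0,0,0],
    [0,0.035,0.045,0,0,0],
    [0,0.025,0.032,0,0,0],
    [0,0.015,0.019,0,0,0]
  ]
}}

```text
t: 7.78
ee_pos: [558.9, -126.8, 206.5]
orientation: [1.599, 0.895, -1.631]
ft_force: [-0.4, 0.8, -2.2]
width: 39.3
```

Request:
{"api": "carry_out", "payload": {
  "commands": [
    [0,0,0,5,0,0],
    [0,0,0,8,0,0],
    [0,0,0,9,0,0],
    [0,0,0,9,0,0],
    [0,0,0,9,0,0],
    [0,0,0,8,0,0],
    [0,0,0,5,0,0],
    [0,0,0,0,0,0]
  ]
}}

```text
t: 8.78
ee_pos: [552.3, -128.5, 193.7]
orientation: [2.157, 0.055, -2.243]
ft_force: [0.3, 0.8, -2.9]
width: 39.6
```

```bash
python3 go.py 569 -199.3 205 -1.56
```

```text
t 8.78 pos [ 552.3 -128.5  193.7] yang -1.526 F [ 0.3  0.8 -2.9] w 39.6
shift m [-0.0122  0.0714 -0.013 ] turn deg [1.98 2.23 0.28]
```

Request:
{"api": "carry_out", "payload": {
  "commands": [
    [-0.012,0,0,2,2,0],
    [0,0.02,-0.004,0,0,0],
    [0,0.03,-0.005,0,0,0],
    [0,0.018,-0.003,0,0,0],
    [0,0,0,0,0,0],
    [0,0,0,0,0,0]
  ]
}}

```text
t: 9.52
ee_pos: [565.4, -200.4, 205.7]
orientation: [2.216, 0.018, -2.22]
ft_force: [0.6, 0.3, -2.8]
width: 39.7
```

```bash
python3 go.py 569 -199.3 195 -1.56
```

```text
t 9.53 pos [ 565.4 -200.4  205.7] yang -1.56 F [ 0.6  0.3 -2.8] w 39.7
shift m [ 0.0107 -0.001  -0.0036] turn deg [0.03 0.11 0.28]
```

Request:
{"api": "carry_out", "payload": {
  "commands": [
    [0.01,-0.001,-0.0036,0,0,0.2],
    [0,0,0,0,0,0],
    [0,0,0,0,0,0]
  ]
}}

```text
t: 9.9
ee_pos: [568.8, -197.4, 194.5]
orientation: [2.212, 0.017, -2.219]
ft_force: [0.5, 0.0, -3.1]
width: 39.2
```

```bash
python3 go.py 569 -199.3 195 -1.56; python3 - <<'E'
from h import *
c=im("top");s=im("scene")
f=lambda a,x,y,w,h,W,H:cv2.resize(a[0][y:y+h,x:x+w],(W,H),interpolation=cv2.INTER_CUBIC)
cv2.imwrite("pics/b1.png",np.hstack([f(c,375,140,80,80,400,400),f(s,155,220,100,100,400,400)]))
o,_=pose(); p=np.array(o["ee_pos"])
for h in(0,-30,8): 
  q=p-[0,0,34.7]+[0,0,h]; print(h,proj(c,q).round(1),proj(s,q).round(1))
E
```

```text
t 9.9 pos [ 568.8 -197.4  194.5] yang -1.558 F [ 0.5  0.  -3.1] w 39.2
shift m [-0.0005  0.0019 -0.0001] turn deg [0.14 0.17 0.11]
0 [426.8 175.3] [193.6 284.9]
-30 [420.9 180.4] [195.7 293.3]
8 [428.5 173.8] [193.  282.6]
```

View pics/b1.png

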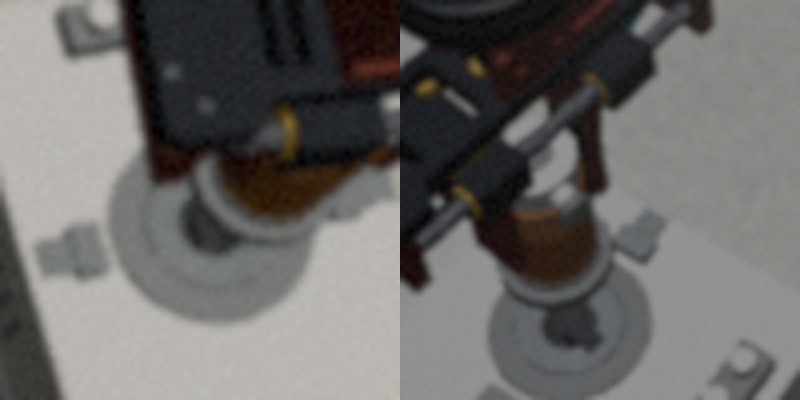

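The unit hangs upright over the hub. In the scene crop its flange spans (498–614, bottom 305), the keyway is at (590,335) and the port is at (570,200), roughly lined up. I'll lower it and look closer.

Request:
{"api": "carry_out", "payload": {
  "commands": [
    [0.008,0.0019,0,0.1,0,0],
    [0.007,0,0,0,0,0],
    [0,0,0,0,0,0],
    [0,0,0,0,0,0]
  ]
}}

```text
t: 10.5
ee_pos: [568.6, -199.6, 178.4]
orientation: [2.213, 0.014, -2.22]
ft_force: [0.7, 0.2, -3.1]
width: 39.3
```

```bash
python3 go.py 569 -199.3 176 -1.56; python3 - <<'E'
from h import *
c=im("top");s=im("scene")
f=lambda a,x,y,w,h,W,H:cv2.resize(a[0][y:y+h,x:x+w],(W,H),interpolation=cv2.INTER_CUBIC)
def br(a): return cv2.convertScaleAbs(a,alpha=1.6)
cv2.imwrite("pics/b2.png",np.hstack([f(c,395,150,50,50,400,400),br(f(s,170,265,50,50,400,400))]))
o,_=pose(); p=np.array(o["ee_pos"])
o0=p-[0,0,34.7]
for n,a,x,y in(("top",c,395,150),("scene",s,170,265)):
  for k,h in(("flange",0),("flange",8),("tip",-30)):
    P=np.array([proj(a,o0+[26*np.cos(t),26*np.sin(t),h]) for t in np.linspace(0,6.28,200)])
    print(n,k,h,"crop bbox",((P.min(0)-[x,y])*8).round(),((P.max(0)-[x,y])*8).round())
E
```

```text
t 10.5 pos [ 568.6 -199.6  178.4] yang -1.56 F [ 0.7  0.2 -3.1] w 39.3
shift m [ 0.0024 -0.0002 -0.0004] turn deg [0.02 0.18 0.12]
top flange 0 crop bbox [121. 114.] [354. 336.]
top flange 8 crop bbox [132. 102.] [369. 326.]
top tip -30 crop bbox [ 80. 157.] [304. 371.]
scene flange 0 crop bbox [ 75. 102.] [307. 305.]
scene flange 8 crop bbox [70. 83.] [304. 287.]
scene tip -30 crop bbox [ 95. 168.] [321. 368.]
```

View pics/b2.png

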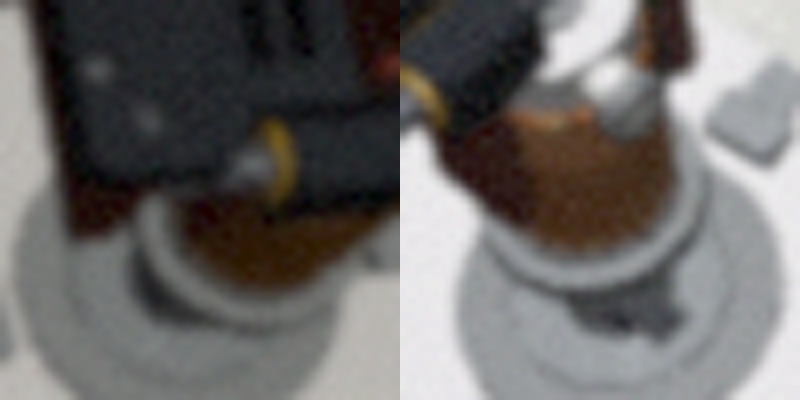

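In the top crop the light flange rim's left edge is at 133 and its bottom at 326. The scene crop shows its bottom at 290 and its right at 305. Both match the predicted upper rim within about 1 mm, so I'll descend gently while watching force.

Request:
{"api": "carry_out", "payload": {
  "commands": [
    [0.005,-0.0002,-0.0004,0,0.2,0.1],
    [0.004,0,0,0,0,0],
    [0.003,0,0,0,0,0],
    [0,0,0,0,0,0],
    [0,0,0,0,0,0]
  ]
}}

```text
t: 11.22
ee_pos: [569.2, -199.3, 165.9]
orientation: [2.217, 0.012, -2.215]
ft_force: [0.1, 0.6, -3.0]
width: 39.5
```

```bash
python3 go.py 569 -199.3 157 -1.56
```

```text
t 11.22 pos [ 569.2 -199.3  165.9] yang -1.56 F [ 0.1  0.6 -3. ] w 39.5
shift m [ 0.0089 -0.      0.0002] turn deg [ 0.02 -0.06 -0.  ]
```

Already 3 mm into the bore with no contact. Continuing.

Request:
{"api": "carry_out", "payload": {
  "commands": [
    [0.003,0,0,0,0,0],
    [0.003,0,0,0,0,0],
    [0.001,0,0,0,0,0],
    [0,0,0,0,0,0]
  ]
}}

```text
t: 11.72
ee_pos: [569.3, -199.4, 158.5]
orientation: [2.217, 0.012, -2.214]
ft_force: [-0.1, -0.0, -2.4]
width: 39.1
```

```bash
python3 go.py 569 -199.3 152 -1.56
```

```text
t 11.72 pos [ 569.3 -199.4  158.5] yang -1.56 F [-0.1 -0.  -2.4] w 39.1
shift m [ 0.0065 -0.0001  0.0003] turn deg [ 0.02 -0.07 -0.01]
```

Request:
{"api": "carry_out", "payload": {
  "commands": [
    [0.0015,0,0,0,0,0],
    [0.0015,0,0,0,0,0],
    [0.0015,0,0,0,0,0],
    [0,0,0,0,0,0]
  ]
}}

```text
t: 12.22
ee_pos: [569.3, -199.0, 153.9]
orientation: [2.218, 0.013, -2.215]
ft_force: [0.7, 0.1, -3.3]
width: 39.7
```

```bash
python3 go.py 569 -199.3 148 -1.56
```

```text
t 12.22 pos [ 569.3 -199.   153.9] yang -1.56 F [ 0.7  0.1 -3.3] w 39.7
shift m [0.0059 0.0003 0.0003] turn deg [ 0.01 -0.07  0.03]
```

No rise in force at 3 mm below the key-rest height, so the key is in the keyway. Carrying on to the spring.

Request:
{"api": "carry_out", "payload": {
  "commands": [
    [0.002,0,0,0,0,0],
    [0.002,0,0,0,0,0],
    [0.002,0,0,0,0,0],
    [0,0,0,0,0,0]
  ]
}}

```text
t: 12.72
ee_pos: [569.1, -198.7, 147.4]
orientation: [2.217, 0.013, -2.215]
ft_force: [-0.6, 0.5, -3.9]
width: 39.6
```

Request:
{"api": "carry_out", "payload": {
  "commands": [
    [0.002,0,0,0,0,0],
    [0.002,0,0,0,0,0],
    [0.002,0,0,0,0,0]
  ]
}}

```text
t: 13.1
ee_pos: [569.5, -198.7, 143.1]
orientation: [2.218, 0.013, -2.214]
ft_force: [-4.3, 2.1, 6.4]
width: 39.4
```

```bash
python3 go.py 569 -199.3 138.7 -1.56
```

```text
t 13.1 pos [ 569.5 -198.7  143.1] yang -1.56 F [-4.3  2.1  6.4] w 39.4
shift m [0.0044 0.0006 0.0005] turn deg [ 0.03 -0.09  0.04]
```

Request:
{"api": "carry_out", "payload": {
  "commands": [
    [0.002,-0.0003,0.0006,0,0,0],
    [0.002,0,0,0,0,0],
    [0.002,0,0,0,0,0]
  ]
}}

```text
t: 13.48
ee_pos: [569.5, -198.8, 140.1]
orientation: [2.219, 0.012, -2.212]
ft_force: [-4.3, 3.2, 10.0]
width: 39.4
```

```bash
python3 go.py 569 -199.3 138.7 -1.56
```

```text
t 13.47 pos [ 569.5 -198.8  140.1] yang -1.559 F [-4.3  3.2 10. ] w 39.4
shift m [0.0014 0.0005 0.0005] turn deg [ 0.03 -0.19 -0.01]
```

Request:
{"api": "carry_out", "payload": {
  "commands": [
    [0.003,0,0.0005,0,0,0],
    [0.003,0,0,0,0,0]
  ]
}}

```text
t: 13.72
ee_pos: [569.5, -198.7, 138.6]
orientation: [2.221, 0.012, -2.21]
ft_force: [-13.8, 5.7, 35.5]
width: 39.3
```

Request:
{"api": "carry_out", "payload": {
  "commands": [
    [0.003,0,0,0,0,0],
    [0.003,0,0,0,0,0]
  ]
}}

```text
t: 13.98
ee_pos: [569.5, -198.7, 138.7]
orientation: [2.221, 0.012, -2.209]
ft_force: [-10.0, 5.3, 24.2]
width: 39.6
```

```bash
python3 go.py 569 -199.3 138.7 -1.56
```

```text
t 13.97 pos [ 569.5 -198.7  138.7] yang -1.559 F [-10.    5.3  24.2] w 39.6
shift m [-0.      0.0005  0.0005] turn deg [ 0.04 -0.31 -0.04]
```

```bash
python3 - <<'E'
from h import *
c=im("top");s=im("scene")
f=lambda a,x,y,w,h,W,H:cv2.resize(a[0][y:y+h,x:x+w],(W,H),interpolation=cv2.INTER_CUBIC)
cv2.imwrite("pics/c1.png",np.hstack([f(c,390,150,60,60,400,400),cv2.convertScaleAbs(f(s,165,260,60,60,400,400),alpha=1.6)]))
for n,a,x,y in(("top",c,390,150),("scene",s,165,260)):
  P=np.array([proj(a,[569+26*np.cos(t),-199.3+26*np.sin(t),112]) for t in np.linspace(0,6.28,200)])
  print(n,"flange top bbox if home",((P.min(0)-[x,y])*6.67).round(),((P.max(0)-[x,y])*6.67).round())
E
python3 go.py 569 -199.3 138.7 -1.56
```

```text
top flange top bbox if home [ 97. 132.] [283. 310.]
scene flange top bbox if home [115. 177.] [303. 343.]
t 14.07 pos [ 569.5 -198.7  138.7] yang -1.559 F [-10.3   4.7  24.4] w 39.6
shift m [-0.      0.0006  0.0005] turn deg [ 0.04 -0.31 -0.04]
```

View pics/c1.png

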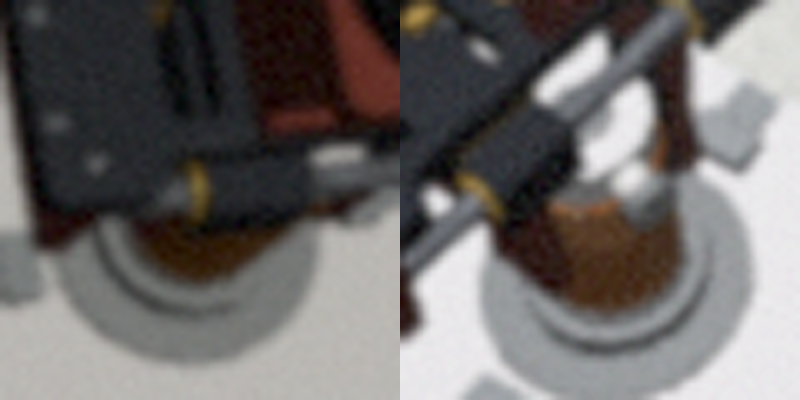

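The flange rim sits where "home" predicts: top bottom edge about 308 against 310, scene bottom about 342 against 343. Force is steady at 24 N, so I'm handing in.

```bash
python3 -c "
from h import *
print(ctrl.close_job())"; python3 go.py 569 -199.3 138.7 -1.56
```

```text
the job is handed in; nothing more can be done
None
the job is handed in; nothing more can be done
```

The thick burette is in the drive socket, key in the keyway and pressed fully home, and I handed the job in at about 14 s with the gripper still holding it. No verdict was reported.

- **Key:** the cameras showed the keyway within about 0.02 rad of the socket's x axis. The key went in at that angle, so I did not have to turn the unit to find it.
- **Seating:** the spring took up near 8 mm above home, and force jumped when the tool reached the height calculated for a flat flange. The flange rim in the last pictures is within about 1 pixel of its home position in both views.
- **Last reading:** downward push was steady at about 24 N, tilt of the tool about 0.3°, and finger opening 39.6 mm on the 40 mm cylinder.
- **Sideways force:** about 10 N remained, because the unit is held roughly 0.5 mm off the hub centre. I left that in place.
- **Not checked:** I did not measure the spring travel directly; I infer it from the flange height. I also did not look again at the slim burette, beaker and bottle, though the arm's path stayed clear of them.

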